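# Set the saw guard to its notch and feed the tube to the length stop

## Robot

A 6-joint arm with a two-finger parallel gripper is mounted at the origin on a cart in front of the work surface, level with it; the furniture and walls round the work are solid. World frame = base frame: x ahead of the robot, y to its left, z up, the work surface at z = 0. Lengths are in m, angles in degrees, forces in N, time in s.
With the tool pointing down it reaches from about 0.4 to 0.825 m from the base axis. Payload 7 kg.
Tool frame: the origin (TCP) lies on the centre line of the jaws, within the pads' length; the fingertips stand 14 mm ahead of it and the grasp point (between the pads) lies 5 mm behind it; z points along the fingers, y is the line along which they close (so a half turn about z gives the same grasp; the last joint's range is limited). The gripper opens to 88 mm and grips with 3 to 60 N. Pads are 19 mm wide; open, the fingers measure 130 mm over their backs; the gripper's body (78 mm by 193 mm) begins 47 mm behind the grasp point.
Start: joints at [-50.185, 20.546, 0.682, 0, -70.136, -16.507], TCP at [0.267, -0.62, 0.241] pointing down, gripper open.
Joint ranges: [-176.03, 176.03], [-82.01, 121.73], [-58.28, 71.71], [-173.87, 95.51], [-174.79, -0.11], [-173.66, 173.66]. Speed limits (degrees/s): [136.94, 136.94, 172.46, 180, 180, 180].

## Interface

Orientations are given as [roll, pitch, yaw] about the fixed x, y, z axes, in that order (R = Rz(yaw) Ry(pitch) Rx(roll)).
In Python, from plant import r gives the robot as it stands.
- The arm moves only by the tool send_rows, never from a script. Its argument "steps" is a list of rows, each an object with "dp": the shift along the tool's x, y, z in mm, a list of three; "roll": the turn about the tool's z in rad; "jaw": the opening in per cent of the stroke, from 0 (shut) to 100 (fully open). In form: [{"dp": [tx, ty, tz], "roll": roll, "jaw": jaw}, ...]. A call has 1 to 5 rows; each row is the pose to reach, as a shift and turn from the pose commanded when the call began, along the tool's axes at that moment; what a row does not reach only later rows make up. A row lasts 1/8 s, in which the tool goes at most 62.5 mm and 10.7 degrees, less where a joint would pass 70% of its speed; a pose out of reach is approached as far as the arm can. A call with a gripper value outside its range is refused whole. The fingers move at their own pace and stop on an object; "newtons" is the grip in N (left out, the last holds). Time passes only in rows, so rows that repeat a pose let the fingers close. It gives the time, the measured TCP pose, the force, the opening and the grip force at its end, in the units of the state.
- r.get_state(): the state, without advancing time (a new reading comes with each control period).
- r.capture(name): name is "side" or "top" or "wrist"; returns a dict with "image" (420x560x3 uint8, blue, green, red), "K" (3x3 intrinsics, pixels), "rvec" (rotation vector, rad) and "tvec" (3), from world to camera coordinates, as OpenCV has them. Camera axes: x right, y down, z forward; pixel columns grow to the right and rows downward; lengths in m; the calibration is good to about 2 mm. A picture is of the moment at which its call begins. There is no depth.
- r.close_job(): hands the job in; it is judged then, once.
The state is a dict: "time_s": time; "joints": joint angles; "qd": joint speeds; "joint_torque": joint torques, N m; "tcp_pos": TCP position; "eef_rot": TCP orientation; "contact_force": force on the tool from outside, world axes, zero at the start; "moment": the same for the moment, N m; "gripper_width": finger opening in m; "gripper_force": force on a finger pad.
Only numpy, scipy, OpenCV 4.12 (cv2) and the standard library are available. Lean on these libraries where they do the work, as an engineer would, in place of code of your own. Each camera call takes 0.05 s, during which the arm holds its last target. There are 200 camera calls.

## Task

Set up the bench cut-off saw for its next cut: raise the ratchet guard to the lowest notch at which the short steel tube fits underneath, so that it stays up by itself and still covers the disc; then lay the tube in the bed on the right-hand side of the guard and slide it under the guard until it sits against the length stop. Leave the stop's setting and the torch, spanner, oil bottle and oil can as they are, and let go of everything.

Things in the scene. Friction and masses are not known exactly. Their poses are not given: they have to be found in the camera images.
- saw: bench cut-off saw fixed to the bench: base 280 x 360 mm (x -120 to 160, y -210 to 150), disc inside an upright sheet guard (x -75 to 80, y -19 to 19), ratchet post at x 130, 300 mm high, motor above the bed on the +y side. Origin at bench level in the disc's plane under the bed's middle; y runs along the bed (feed direction, right to left), -x is the front
- saw_bed (a point): point on the bed's surface, 20 mm above the bench, under the disc; axes as the saw. The bed is a straight channel along y, 38 mm wide between a rear fence (16 mm high) and a front lip (12 mm high), both flared outward at the top to about 48 mm; the tube lies in it along y. Open infeed part: y = -208 to -24 mm
- guard (a joint): height of the guard, m: 0 at the lowest notch, grows upward to 0.072. Notches every 10 mm from 0. The spring pawl clicks in when the guard is lifted about 3 mm past a notch; let go, the guard sinks back by its weight and hangs in it. It starts in one of the three lowest. Gap from bed to guard edge = 6 mm + this value; the tube needs 31 mm; the disc begins 40 mm above the bed
- guard_bar (a point): middle of the free part of the guard's lift bar: a round steel bar along y, 12 mm thick, 30 mm in front of the guard's front sheet (x = -105 mm of the saw), fixed at y = -14 and +14 mm and standing out to the right with its end at y = -58 mm (this point at -37); rises with the guard. Below it the space is free down to the base (14 mm above the bench). Lifting it from underneath takes 5 to 9 N
- pawl_tab (a point): thumb tab (20 mm wide) on top of the pawl, on the right of the ratchet post. Only needed to let the guard down: lift the guard a little and push the tab to +y, toward the post
- guard_edge (a point): middle of the guard's lower edge
- stop_face (a point): middle of the face of the length stop that the tube's end meets: a dark steel block 34 mm wide and 26 mm high on the bed, left of the guard, 39 to 59 mm from the disc's plane; the face looks to -y, axes as the saw. Clamped; holds 25 N
- pipe_stub: the tube: straight offcut of grey steel pipe, 31 mm thick, 135 mm long, 0.25 kg; its y axis runs along it, both ends alike; origin at mid length on its underside (centre line 15.5 mm higher). It does not roll
- torch: black rubber torch, 112 mm long (y), 44 mm wide, 46 mm high, lying about 68 mm to one side (+x) of the tube; bystander, origin at its underside
- spanner_15: double open-ended spanner, 186 mm long (y), 34 mm wide, 6 mm high, lying about 68 mm to the other side of the tube; bystander, origin at its underside
- oil_jug: oil bottle with screw cap, 75 mm thick, 224 mm tall, standing near the infeed end of the saw, before or behind the bed; bystander, origin at its foot
- pump_oiler: pump oil can with a bent spout, 65 mm thick, 129 mm tall, standing on the other side of the bed from the oil bottle; bystander, origin at its foot

How it is judged (in metres and radians):
On the way, in this order (a step that is already met when the one before it is completed fails the run):
1. the guard stands by itself in the lowest notch that clears the tube (value of joint guard between 0.026 and 0.034 m and contact force between each of the fingers, the arm and saw below 0.5 N), for 0.3 s.
2. the tube lies in the bed under the guard, against the length stop (y of pipe_stub in the frame of stop_face between -0.0725 and -0.062 m and z of pipe_stub in the frame of saw_bed below 0.005 m and horizontal distance between pipe_stub and saw_bed below 0.045 m), for 0.2 s.
At the end, for the whole second after the job is handed in: The guard hangs by itself in the 30 mm notch (within 4 mm); the tube lies flat in the bed (within 5 mm in height, 10 mm sideways, 0.1 rad) with its end within 5 mm of the length stop, at rest; the stop moved under 4 mm and each bystander under 30 mm (value of joint guard between 0.026 and 0.034 m and y of pipe_stub in the frame of stop_face between -0.0725 and -0.062 m and x of pipe_stub in the frame of saw_bed between -0.01 and 0.01 m and z of pipe_stub in the frame of saw_bed between -0.005 and 0.005 m and angle between the y axis of pipe_stub and the y axis of saw, either way round below 0.1 rad and linear speed of pipe_stub below 0.01 m/s); the robot touches nothing.
It fails at once if the length stop is shifted (distance of stop_face from where it was at the start of the episode above 0.004 m).
It fails at once if the torch, the spanner, the oil bottle or the oil can is disturbed (distance of any of torch, spanner_15, oil_jug, pump_oiler from where it was at the start of the episode above 0.03 m).
It also fails if it takes over 72 s, if anything falls off the work surface, if the arm or the gripper's body presses on something with over 40 N, if the wrist force passes 120 N, or if a joint passes its speed limit or range.

## Working session

There is one attempt and no reset: what is moved stays moved. The work goes in short steps, Python scripts to look and compute and a tool call to move; the robot and the scene stay as the last step left them, time stands still between calls to the robot, and variables do not carry over. Pictures are saved under pics/ and viewed, at most 10 in all, crops included, and the job is handed in when it is done.

Besides the shell and the picture viewer there is one more tool, called after "Emit:" as a command line: name --argument value ..., lists and objects as JSON in quotes. send_rows: Moves the arm, as the interface text tells. Its arguments: {"type":"object","properties":{"steps":{"type":"array","items":{"type":"object","properties":{"dp":{"type":"array","items":{"type":"number"}},"roll":{"type":"number"},"jaw":{"type":"number"}}}},"newtons":{"type":"number"}},"required":["steps"]}

```bash
mkdir -p pics; cat > h.py <<'E'
import numpy as np, cv2
from plant import r
def cap(n,f=None):
    c=r.capture(n)
    if f: cv2.imwrite('pics/'+f,c['image'])
    return c
def ray(c,u,v):
    R=cv2.Rodrigues(np.array(c['rvec'],float))[0]; t=np.array(c['tvec'],float).ravel()
    d=R.T@np.linalg.inv(np.array(c['K']))@np.array([u,v,1.0]); return -R.T@t,d
def onz(c,u,v,z):
    o,d=ray(c,u,v); return o+d*(z-o[2])/d[2]
def proj(c,p):
    return cv2.projectPoints(np.array(p,float).reshape(-1,1,3),np.array(c['rvec'],float),np.array(c['tvec'],float),np.array(c['K'],float),None)[0].reshape(-1,2)
def tri(c1,p1,c2,p2):
    o1,d1=ray(c1,*p1);o2,d2=ray(c2,*p2)
    s=np.linalg.lstsq(np.c_[d1,-d2],o2-o1,rcond=None)[0]
    a,b=o1+s[0]*d1,o2+s[1]*d2; return (a+b)/2,np.linalg.norm(a-b)
E
python3 - <<'E'
from h import *
import pickle
for n in('top','side'):
    c=cap(n,n+'0.png'); pickle.dump(c,open(n+'0.pkl','wb')); print(n,ray(c,280,210))
print(r.get_state())
E
```

```text
top (array([-0.20338704,  0.05924849,  1.15213022]), array([ 0.59955646, -0.11968785, -0.79134684]))
side (array([ 0.51808969, -1.11907573,  0.66339062]), array([ 0.07871625,  0.88328587, -0.46222041]))
{'time_s': 0.1, 'joints': array([-5.01836736e+01,  2.05858454e+01,  6.37191088e-01, -1.55487512e-02,
       -7.01359869e+01, -1.65070218e+01]), 'qd': array([-0.04721555, -0.14022624,  0.10765743,  0.04988846,  0.08351388,
       -0.00675759]), 'joint_torque': array([-2.99176776e-03, -5.84162843e+01,  2.93752956e+01,  7.01542273e+00,
        1.01708501e-02, -9.33501656e-05]), 'tcp_pos': array([ 0.26688639, -0.61953004,  0.2397261 ]), 'eef_rot': array([ 1.79914694e+02, -1.00360907e-02, -1.56695982e+02]), 'contact_force': array([ 4.35957115e-04,  4.33573769e-01, -6.08735349e-01]), 'moment': array([ 0.00448981, -0.07634917,  0.00659799]), 'gripper_force': 0.0, 'gripper_width': 0.08768402099580905}
```

View pics/top0.png

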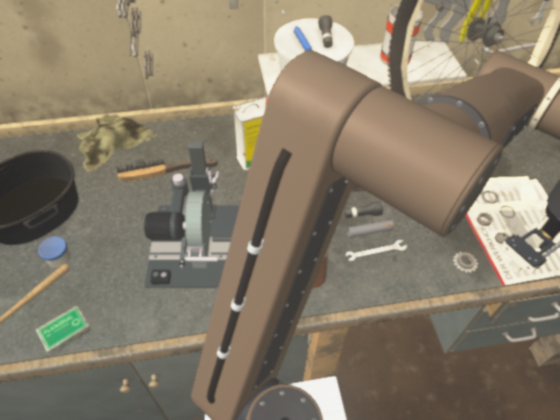

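View pics/side0.png

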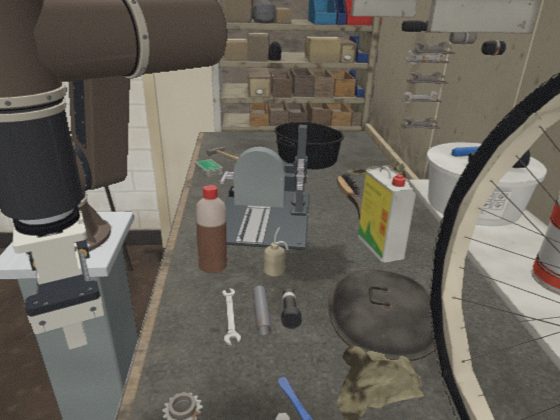

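```bash
python3 - <<'E'
import cv2,numpy as np
s=cv2.imread('pics/side0.png');t=cv2.imread('pics/top0.png')
z=lambda i,x0,x1,y0,y1,k:cv2.resize(i[y0:y1,x0:x1],None,fx=k,fy=k,interpolation=cv2.INTER_CUBIC)
M=np.zeros((600,800,3),np.uint8)
M[:600,:440]=z(s,205,315,120,270,4); M[:280,440:800]=z(s,215,305,280,350,4); a=z(t,140,230,210,290,4); M[280:600,440:800]=a
cv2.imwrite('pics/m.png',M)
E
```

```text
(no output)
```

View pics/m.png

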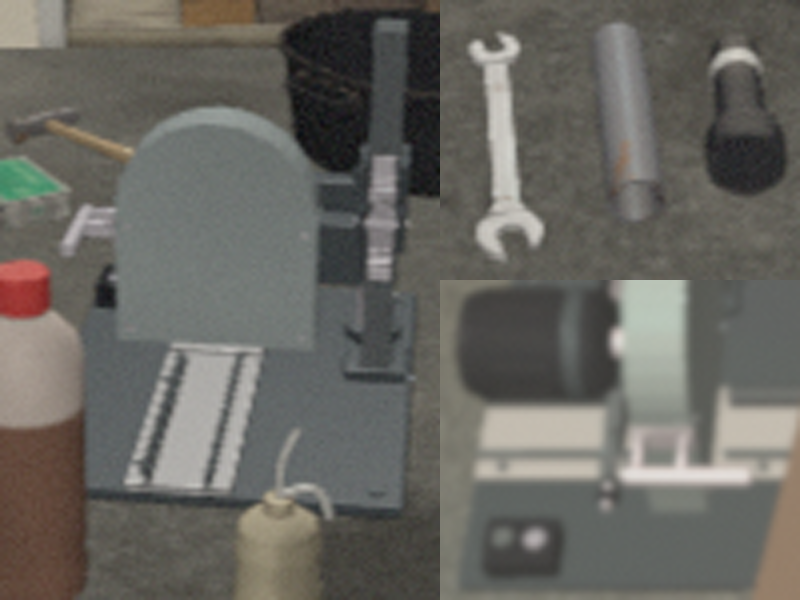

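```bash
python3 - <<'E'
from h import *
import pickle
T=pickle.load(open('top0.pkl','rb'));S=pickle.load(open('side0.pkl','rb'))
s=lambda a,b:(205+a/4,120+b/4); s2=lambda a,b:(215+(a-440)/4,280+b/4); t=lambda a,b:(140+(a-440)/4,210+(b-280)/4)
p=lambda n,c,q,z:print(n,onz(c,*q,z).round(4))
p('base R near',S,s(405,500),.014);p('base L near',S,s(90,488),.014)
p('base top frontleft',T,t(460,587),.014);p('base top front r',T,t(758,590),.014)
p('lip L far',S,s(130,485),.032);p('fence R',S,s(235,489),.036)
p('lip at guard',S,s(175,346),.032);p('fence at guard',S,s(262,350),.036)
for z in(.1,.12,.14): p('bar end T',T,t(750,478),z);p('bar left',T,t(620,475),z)
p('post base R',S,s(405,375),.014)
p('guard el',S,s(118,338),.046);p('guard er',S,s(313,350),.046)
for n,q,z in(('tube far',(612,28),.031),('tube near',(637,182),.031),('tube near bot',(637,218),0)):p(n,S,s2(*q),z)
p('sp',S,s2(495,45),.006);p('sp',S,s2(510,240),.006)
p('torch',S,s2(735,50),.023);p('torch',S,s2(745,170),.02)
p('tubeT',T,(351,232),.0155);p('tubeT',T,(393,226),.0155);p('spT',T,(350,256),.003);p('spT',T,(404,244),.003)
p('bottle foot',S,(212,268),0);p('can foot',S,(274,273),0)
E
```

```text
base R near [ 0.6864 -0.0935  0.014 ]
base L near [ 0.4648 -0.0687  0.014 ]
base top frontleft [0.4615 0.2893 0.014 ]
base top front r [0.4265 0.0931 0.014 ]
lip L far [ 0.4937 -0.0949  0.032 ]
fence R [ 0.5656 -0.1095  0.036 ]
lip at guard [0.5275 0.1149 0.032 ]
fence at guard [0.5961 0.0979 0.036 ]
bar end T [0.4607 0.0876 0.1   ]
bar left [0.4767 0.1701 0.1   ]
bar end T [0.4481 0.0871 0.12  ]
bar left [0.4638 0.168  0.12  ]
bar end T [0.4355 0.0866 0.14  ]
bar left [0.4508 0.1659 0.14  ]
post base R [0.7109 0.0932 0.014 ]
guard el [0.4827 0.1028 0.046 ]
guard er [0.6347 0.0772 0.046 ]
tube far [ 0.5438 -0.3001  0.031 ]
tube near [ 0.5527 -0.4306  0.031 ]
tube near bot [ 0.5531 -0.4244  0.    ]
sp [ 0.4739 -0.281   0.006 ]
sp [ 0.4861 -0.4432  0.006 ]
torch [ 0.6155 -0.314   0.023 ]
torch [ 0.6117 -0.4123  0.02  ]
tubeT [ 0.5442 -0.3034  0.0155]
tubeT [ 0.545  -0.4319  0.0155]
spT [ 0.472  -0.2825  0.003 ]
spT [ 0.4861 -0.4485  0.003 ]
bottle foot [ 0.4271 -0.1739  0.    ]
can foot [ 0.5883 -0.2034  0.    ]
```

```bash
cat >> h.py <<'E'
def dp(target,yaw=None,pose=None):
    """mm in tool axes and roll (rad) from present pose to target world pos/yaw (tool pointing down)"""
    s=r.get_state(); p,e=(s['tcp_pos'],s['eef_rot']) if pose is None else (np.array(pose[:3]),[180,0,pose[3]])
    a=np.radians(e[2]); R=np.array([[np.cos(a),np.sin(a),0],[np.sin(a),-np.cos(a),0],[0,0,-1]])
    d=R.T@(np.array(target)-p)*1000
    ro=0 if yaw is None else -np.radians((yaw-e[2]+180)%360-180)
    print('dp',d.round(1),'roll',round(ro,3),'pos',p.round(4),'yaw',round(e[2],2)); return d,ro
E
python3 - <<'E'
from h import *
dp([.50,-.35,.36],-120); dp([.44,.0,.36],-99.5,pose=(.5,-.35,.36,-120))
E
```

```text
dp [-320.7  155.3 -120.3] roll -0.64 pos [ 0.2669 -0.6195  0.2397] yaw -156.7
dp [-273.1  227.     0. ] roll -0.358 pos [ 0.5  -0.35  0.36] yaw -120
```

Emit:
send_rows --steps '[{"dp": [-50,25,-40],"roll": -0.1,"jaw": 100},{"dp": [-100,50,-80],"roll": -0.25,"jaw": 100},{"dp": [-150,75,-120],"roll": -0.4,"jaw": 100},{"dp": [-200,97,-120],"roll": -0.55,"jaw": 100},{"dp": [-250,120,-120],"roll": -0.64,"jaw": 100}]'

```text
time_s: 0.72
tcp_pos: [0.4499, -0.4098, 0.3616]
eef_rot: [-179.9, 0.0, -119.8]
contact_force: [0.3, -0.5, -0.9]
gripper_width: 0.0876
gripper_force: 0.0
```

```bash
python3 - <<'E'
from h import *
dp([.53,-.36,.36],-99.5)
c=cap('wrist','w1.png'); print(c['tvec'],ray(c,280,210))
E
```

```text
dp [-83.1 -44.7   1.6] roll -0.355 pos [ 0.4499 -0.4098  0.3616] yaw -119.83
[0.59473632 0.05921865 0.5422679 ] (array([ 0.41169545, -0.47578922,  0.5053752 ]), array([ 0.16133034,  0.24309454, -0.95673079]))
```

View pics/w1.png

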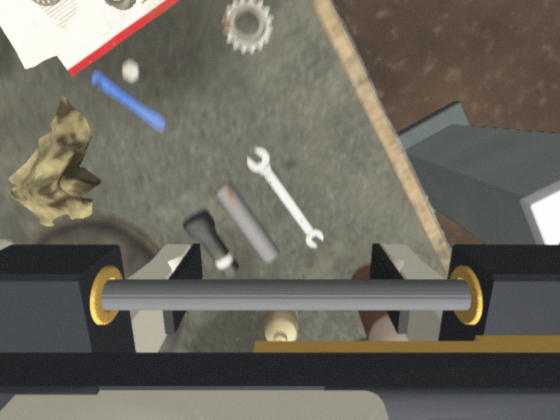

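```bash
python3 - <<'E'
from h import *
dp([.46,-.1,.37],-99.5); dp([.46,.17,.37],-99.5,pose=(.46,-.1,.37,-99.5))
E
```

```text
dp [-268.9  144.7   -9.2] roll -0.347 pos [ 0.454  -0.4053  0.3608] yaw -119.41
dp [-266.3   44.6    0. ] roll -0.0 pos [ 0.46 -0.1   0.37] yaw -99.5
```

Emit:
send_rows --steps '[{"dp": [-54,29,-9],"roll": -0.1,"jaw": 100},{"dp": [-108,58,-9],"roll": -0.2,"jaw": 100},{"dp": [-162,87,-9],"roll": -0.3,"jaw": 100},{"dp": [-215,116,-9],"roll": -0.347,"jaw": 100},{"dp": [-269,145,-9],"roll": -0.347,"jaw": 100}]'

```text
time_s: 1.4
tcp_pos: [0.4572, -0.104, 0.3694]
eef_rot: [180.0, 0.0, -100.1]
contact_force: [0.4, 0.2, 0.5]
gripper_width: 0.0876
gripper_force: 0.0
```

Emit:
send_rows --steps '[{"dp": [-55,9,0],"roll": 0,"jaw": 100},{"dp": [-110,18,0],"roll": 0,"jaw": 100},{"dp": [-165,27,0],"roll": 0,"jaw": 100},{"dp": [-220,36,0],"roll": 0,"jaw": 100},{"dp": [-266,45,0],"roll": 0,"jaw": 100}]'

```text
time_s: 2.02
tcp_pos: [0.4598, 0.1659, 0.3693]
eef_rot: [180.0, -0.0, -100.1]
contact_force: [1.6, 0.1, -0.2]
gripper_width: 0.0874
gripper_force: 0.0
```

```bash
python3 - <<'E'
from h import *
import pickle
print(r.get_state()['tcp_pos'],r.get_state()['eef_rot'])
c=cap('wrist');pickle.dump(c,open('w2.pkl','wb'));s=cap('side');pickle.dump(s,open('s2.pkl','wb'))
M=np.zeros((600,800,3),np.uint8)
M[:410,:800]=cv2.resize(c['image'][:287],(800,410),interpolation=cv2.INTER_CUBIC)
M[410:,:640]=cv2.resize(s['image'][160:255,40:360],(640,190),interpolation=cv2.INTER_CUBIC)
cv2.imwrite('pics/m2.png',M)
E
```

```text
[0.45981153 0.1659379  0.36931503] [ 1.79981409e+02 -7.23329419e-03 -1.00097573e+02]
```

View pics/m2.png

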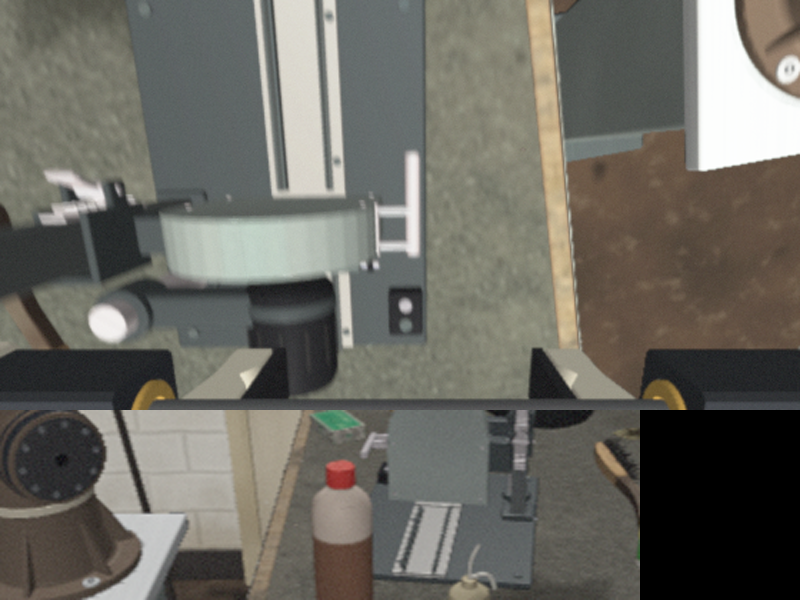

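```bash
python3 - <<'E'
from h import *
import pickle
W=pickle.load(open('w2.pkl','rb'));S=pickle.load(open('s2.pkl','rb'));T=pickle.load(open('top0.pkl','rb'))
w=lambda a,b:(a/1.4286,b*287/410)
P,e=tri(W,w(413,153),S,(222.5,181));print('bar end',P.round(4),e.round(4))
P2,e2=tri(W,w(413,153),T,(217.5,259.5));print('bar end WT',P2.round(4),e2.round(4))
z=P[2]
a,b=onz(W,*w(413,153),z),onz(W,*w(413,254),z);print(a,b,np.linalg.norm(a-b),'yaw',np.degrees(np.arctan2(b[1]-a[1],b[0]-a[0]))-90)
a,b=onz(W,*w(427,2),.014),onz(W,*w(425,344),.014);print('front edge',a,b,'yaw',np.degrees(np.arctan2(b[1]-a[1],b[0]-a[0]))-90)
for n,q,z in(('bed lip i',(331,60),.020),('fence i',(279,60),.020),('lip in',(339,188),.02),('fence in',(284,188),.02)):print(n,onz(W,*w(*q),z))
E
```

```text
bar end [0.4456 0.0898 0.1327] 0.0069
bar end WT [0.4422 0.0882 0.1292] 0.0028
[0.44217535 0.08965717 0.13268796] [0.45572613 0.16715159 0.13268796] 0.07867025527783793 yaw -9.918539883358434
front edge [ 0.40505115 -0.04070403  0.014     ] [0.46315785 0.29472042 0.014     ] yaw -9.82800143682816
bed lip i [ 0.50271434 -0.00723734  0.02      ]
fence i [ 0.55104434 -0.01582808  0.02      ]
lip in [0.52067611 0.10960224 0.02      ]
fence in [0.57554103 0.09985038 0.02      ]
```

```bash
python3 - <<'E'
from h import *
dp([.4428,.0907,.20],-114.9)
E
```

```text
dp [ 78.6   3.7 168.5] roll 0.261 pos [0.46   0.1674 0.3685] yaw -99.95
```

Emit:
send_rows --steps '[{"dp": [50,2,0],"roll": 0.15,"jaw": 45},{"dp": [79,4,20],"roll": 0.261,"jaw": 45},{"dp": [79,4,70],"roll": 0.261,"jaw": 45},{"dp": [79,4,120],"roll": 0.261,"jaw": 45},{"dp": [79,4,168],"roll": 0.261,"jaw": 45}]' --newtons 30

```text
time_s: 2.75
tcp_pos: [0.442, 0.0861, 0.2001]
eef_rot: [-180.0, 0.0, -115.1]
contact_force: [0.7, 0.4, 0.1]
gripper_width: 0.0439
gripper_force: 0.0
```

```bash
python3 - <<'E'
from h import *
import pickle
d=dp([.4428,.0907,.131],-114.9); print(r.get_state()['contact_force'])
c=cap('wrist');s=cap('side')
s2=cap('top');M=np.zeros((600,800,3),np.uint8)
M[:315,:420]=cv2.resize(c['image'],(420,315))
M[:,420:]=cv2.resize(s['image'][120:250,200:282],(380,600),interpolation=cv2.INTER_CUBIC)
M[315:,:420]=cv2.resize(s2['image'][200:295,130:270],(420,285),interpolation=cv2.INTER_CUBIC)
cv2.imwrite('pics/m3.png',M)
E
```

```text
dp [-4.5  1.3 69.1] roll -0.004 pos [0.442  0.0861 0.2001] yaw -115.14
[0.65441145 0.42282701 0.0817038 ]
```

View pics/m3.png

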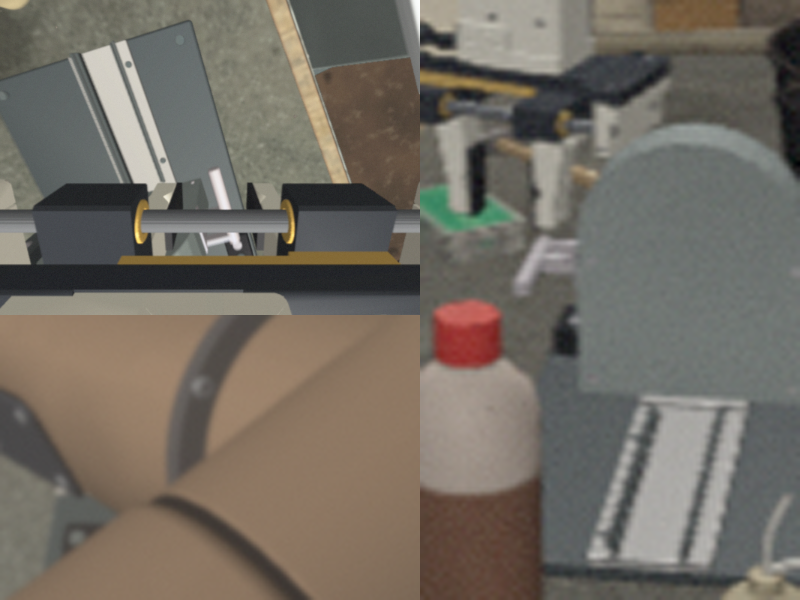

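Emit:
send_rows --steps '[{"dp": [0,0,20],"roll": 0,"jaw": 45},{"dp": [0,0,40],"roll": 0,"jaw": 45},{"dp": [0,0,55],"roll": 0,"jaw": 45},{"dp": [0,0,69],"roll": 0,"jaw": 45},{"dp": [0,0,69],"roll": 0,"jaw": 45}]'

```text
time_s: 3.52
tcp_pos: [0.4428, 0.087, 0.1329]
eef_rot: [-180.0, -0.0, -115.1]
contact_force: [-0.6, 0.5, 0.3]
gripper_width: 0.0397
gripper_force: 0.0
```

```bash
python3 - <<'E'
from h import *
d=dp([.4428,.0907,.131],-114.9); s=r.get_state();print(s['contact_force'],s['moment'])
E
```

```text
dp [-3.4  1.6  1.9] roll -0.003 pos [0.4428 0.087  0.1329] yaw -115.09
[-0.55636885  0.48484175  0.3149816 ] [ 0.02002771  0.08860731 -0.00790839]
```

Emit:
send_rows --steps '[{"dp": [-3,1,2],"roll": 0,"jaw": 45},{"dp": [-3,1,2],"roll": 0,"jaw": 5},{"dp": [-3,1,2],"roll": 0,"jaw": 5},{"dp": [-3,1,2],"roll": 0,"jaw": 5},{"dp": [-3,1,2],"roll": 0,"jaw": 5}]' --newtons 40

```text
time_s: 4.15
tcp_pos: [0.4433, 0.0901, 0.1308]
eef_rot: [-180.0, 0.0, -115.1]
contact_force: [1.8, -0.9, -0.4]
gripper_width: 0.0115
gripper_force: 38.7
```

Emit:
send_rows --steps '[{"dp": [0,0,0],"roll": 0,"jaw": 5},{"dp": [0,0,0],"roll": 0,"jaw": 5}]'

```text
time_s: 4.4
tcp_pos: [0.4433, 0.0901, 0.1308]
eef_rot: [-180.0, 0.0, -115.1]
contact_force: [4.1, -1.2, -0.5]
gripper_width: 0.0114
gripper_force: 38.7
```

```bash
python3 - <<'E'
from h import *
import pickle
S=pickle.load(open('side0.pkl','rb'))
a=np.radians(-9.9);ex=np.array([np.cos(a),np.sin(a),0]);ey=np.array([-ex[1],ex[0],0]);O=np.array([.5556,.1263,0])
for z in(.026,.036,.046):print(z,proj(S,[O-.075*ex-.019*ey+[0,0,z],O+.08*ex-.019*ey+[0,0,z]]).round(1))
print('check base corner',proj(S,[O+.16*ex-.21*ey+[0,0,.014],O-.024*ex-.208*ey+[0,0,.032],O+.024*ex-.208*ey+[0,0,.036]]).round(1))
g=cv2.cvtColor(S['image'],cv2.COLOR_BGR2GRAY).astype(int)
print(g[196:216,238:246].mean(1).round(),g[196:216,270:278].mean(1).round())
E
```

```text
0.026 [[233.4 207.6]
 [281.5 210.7]]
0.036 [[233.3 204.8]
 [281.6 207.9]]
0.046 [[233.3 202. ]
 [281.7 205.1]]
check base corner [[303.6 247.9]
 [238.5 237.4]
 [255.4 237.4]]
[118. 118. 118. 118. 118. 117. 118. 118. 115. 101.  97.  96.  95.  97.
  97.  98. 101. 104. 102. 108.] [119. 120. 119. 118. 118. 117. 118. 118. 118. 116. 117. 106.  99. 101.
 101.  98.  98.  97. 100.  99.]
```

Emit:
send_rows --steps '[{"dp": [0,0,-5],"roll": 0,"jaw": 5},{"dp": [0,0,-10],"roll": 0,"jaw": 5},{"dp": [0,0,-14],"roll": 0,"jaw": 5},{"dp": [0,0,-14],"roll": 0,"jaw": 5},{"dp": [0,0,-14],"roll": 0,"jaw": 5}]'

```text
time_s: 5.03
tcp_pos: [0.4432, 0.0901, 0.1444]
eef_rot: [-180.0, 0.0, -115.1]
contact_force: [5.4, -2.1, -4.5]
gripper_width: 0.0111
gripper_force: 38.7
```

```bash
python3 - <<'E'
from h import *
c=cap('side');g=cv2.cvtColor(c['image'],cv2.COLOR_BGR2GRAY).astype(int)
print(g[190:212,238:246].mean(1).round(),g[190:212,270:278].mean(1).round());print(r.get_state()['contact_force'],r.get_state()['tcp_pos'])
E
```

```text
[116. 115. 115. 115. 114. 115. 114. 116. 116. 114. 114. 101.  92.  92.
  92.  93.  92.  92.  93.  93.  93.  96.] [115. 116. 116. 116. 114. 116. 114. 115. 114. 115. 115. 113. 115. 115.
 112. 105. 102.  99.  96.  99.  97.  96.]
[ 5.48513668 -1.43453354 -4.15812155] [0.44323261 0.09014419 0.14443267]
```

Emit:
send_rows --steps '[{"dp": [0,0,-6],"roll": 0,"jaw": 5},{"dp": [0,0,-11],"roll": 0,"jaw": 5},{"dp": [0,0,-11],"roll": 0,"jaw": 5},{"dp": [0,0,-11],"roll": 0,"jaw": 5}]'

```text
time_s: 5.58
tcp_pos: [0.4432, 0.0901, 0.1554]
eef_rot: [-180.0, 0.0, -115.1]
contact_force: [6.2, -1.7, -4.4]
gripper_width: 0.011
gripper_force: 38.7
```

Emit:
send_rows --steps '[{"dp": [0,0,2],"roll": 0,"jaw": 5},{"dp": [0,0,4],"roll": 0,"jaw": 5},{"dp": [0,0,4],"roll": 0,"jaw": 5}]'

```text
time_s: 5.95
tcp_pos: [0.4432, 0.0901, 0.1512]
eef_rot: [-180.0, 0.0, -115.1]
contact_force: [6.3, -1.2, -6.2]
gripper_width: 0.011
gripper_force: 38.6
```

Emit:
send_rows --steps '[{"dp": [0,0,1],"roll": 0,"jaw": 5},{"dp": [0,0,1],"roll": 0,"jaw": 5}]'

```text
time_s: 6.2
tcp_pos: [0.4433, 0.0901, 0.1507]
eef_rot: [-180.0, 0.0, -115.1]
contact_force: [4.0, -1.8, -0.5]
gripper_width: 0.0114
gripper_force: 38.7
```

Emit:
send_rows --steps '[{"dp": [0,0,0],"roll": 0,"jaw": 40},{"dp": [0,0,0],"roll": 0,"jaw": 40},{"dp": [0,0,0],"roll": 0,"jaw": 40},{"dp": [0,0,0],"roll": 0,"jaw": 40},{"dp": [0,0,0],"roll": 0,"jaw": 40}]'

```text
time_s: 6.82
tcp_pos: [0.4427, 0.09, 0.1505]
eef_rot: [180.0, -0.0, -115.1]
contact_force: [-0.6, -0.6, 0.7]
gripper_width: 0.0353
gripper_force: 0.0
```

Emit:
send_rows --steps '[{"dp": [0,0,-40],"roll": 0,"jaw": 40},{"dp": [20,0,-80],"roll": 0,"jaw": 60},{"dp": [60,0,-120],"roll": 0,"jaw": 60},{"dp": [100,0,-160],"roll": 0,"jaw": 60},{"dp": [120,0,-200],"roll": 0,"jaw": 60}]'

```text
time_s: 7.45
tcp_pos: [0.3907, -0.02, 0.3521]
eef_rot: [-180.0, 0.0, -115.1]
contact_force: [1.3, 0.1, 0.3]
gripper_width: 0.0523
gripper_force: 0.0
```

```bash
python3 - <<'E'
from h import *
c=cap('side');g=cv2.cvtColor(c['image'],cv2.COLOR_BGR2GRAY).astype(int)
print(g[190:212,238:246].mean(1).round(),g[190:212,270:278].mean(1).round())
dp([.548,-.30,.34],-99.9); dp([.548,-.30,.34],-90)
E
```

```text
[114. 115. 115. 114. 114. 114. 115. 113. 113. 105.  91.  91.  91.  92.
  93.  93.  91.  92.  92.  94.  94.  94.] [115. 115. 114. 114. 114. 114. 114. 114. 114. 113. 115. 117. 109. 110.
 112. 105. 102.  98.  96.  98.  98.  96.]
dp [ 186.4 -259.5   17.6] roll -0.266 pos [ 0.3921 -0.0211  0.3576] yaw -115.12
dp [ 186.4 -259.5   17.6] roll -0.438 pos [ 0.3921 -0.0211  0.3576] yaw -115.12
```

```bash
python3 - <<'E'
from h import *
dp([.548,-.28,.30],-88)
E
```

```text
dp [ 168.3 -251.    57.6] roll -0.473 pos [ 0.3921 -0.0211  0.3576] yaw -115.12
```

Emit:
send_rows --steps '[{"dp": [33,-50,0],"roll": -0.12,"jaw": 60},{"dp": [66,-100,0],"roll": -0.24,"jaw": 60},{"dp": [100,-150,0],"roll": -0.36,"jaw": 60},{"dp": [133,-200,0],"roll": -0.473,"jaw": 60},{"dp": [168,-251,20],"roll": -0.473,"jaw": 60}]'

```text
time_s: 8.12
tcp_pos: [0.5485, -0.2773, 0.332]
eef_rot: [-179.8, -0.1, -87.9]
contact_force: [0.4, 0.9, 0.7]
gripper_width: 0.0527
gripper_force: 0.0
```

Emit:
send_rows --steps '[{"dp": [0,0,38],"roll": 0,"jaw": 60},{"dp": [0,0,38],"roll": 0,"jaw": 60}]'

```text
time_s: 8.38
tcp_pos: [0.5452, -0.2751, 0.2894]
eef_rot: [179.6, 0.1, -88.1]
contact_force: [-1.0, -0.2, 1.1]
gripper_width: 0.0525
gripper_force: 0.0
```

```bash
python3 - <<'E'
from h import *
import pickle
c=cap('wrist','w4.png');pickle.dump(c,open('w4.pkl','wb'));print(r.get_state()['tcp_pos'],r.get_state()['eef_rot'])
print(proj(c,[[.547,-.30,.02],[.547,-.43,.02]]))
E
```

```text
[ 0.54623175 -0.27516534  0.29237106] [ 1.79818874e+02  2.19380627e-02 -8.80078726e+01]
[[283.10062339 151.69272618]
 [286.76201316  35.4158029 ]]
```

View pics/w4.png

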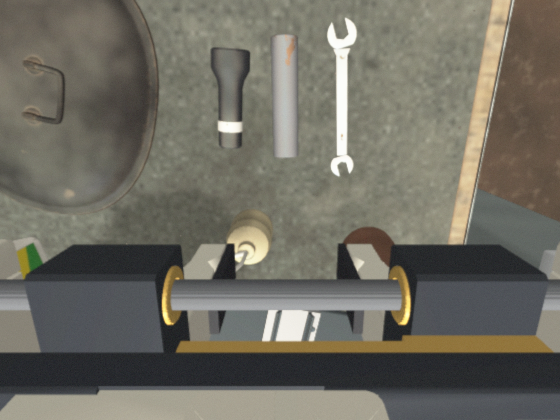

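```bash
python3 - <<'E'
from h import *
import pickle
c=pickle.load(open('w4.pkl','rb'))
for q in((285,37),(286.3,157)):
  for z in(.0155,.031):print(q,z,onz(c,*q,z).round(4))
a,b=onz(c,285,37,.0155),onz(c,286.3,157,.0155);L=np.linalg.norm(a-b)
yt=np.degrees(np.arctan2(b[1]-a[1],b[0]-a[0]))-90;print('len',L,'yaw',yt)
m=(a+b)/2;print(m);dp([m[0],-.366,.10],yt-90)
E
```

```text
(285, 37) 0.0155 [ 0.5489 -0.4292  0.0155]
(285, 37) 0.031 [ 0.5489 -0.4263  0.031 ]
(286.3, 157) 0.0155 [ 0.5428 -0.293   0.0155]
(286.3, 157) 0.031 [ 0.543  -0.2951  0.031 ]
len 0.13632706359659658 yaw 2.588848178318429
[ 0.54585291 -0.36106091  0.0155    ]
dp [ 90.8   3.5 192.4] roll -0.01 pos [ 0.5462 -0.2752  0.2924] yaw -88.01
```

Emit:
send_rows --steps '[{"dp": [45,2,40],"roll": -0.01,"jaw": 52},{"dp": [86,4,90],"roll": -0.01,"jaw": 52},{"dp": [86,4,145],"roll": -0.01,"jaw": 52},{"dp": [86,4,192],"roll": -0.01,"jaw": 52},{"dp": [86,4,192],"roll": -0.01,"jaw": 52}]' --newtons 30

```text
time_s: 9.05
tcp_pos: [0.5448, -0.3602, 0.1001]
eef_rot: [179.8, 0.1, -87.4]
contact_force: [-0.6, 0.2, 1.1]
gripper_width: 0.0457
gripper_force: 0.0
```

```bash
python3 - <<'E'
from h import *
dp([.5459,-.361,.025],-87.4)
c=cap('wrist','w5.png');print(proj(c,[[.5455,-.361,.031],[.543,-.295,.031],[.549,-.4275,.031]]))
E
```

```text
dp [ 0.9 -1.  75.1] roll 0.001 pos [ 0.5448 -0.3602  0.1001] yaw -87.37
[[283.63349861 224.61083005]
 [283.03928771 309.82310048]
 [282.75973615 123.25170523]]
```

View pics/w5.png

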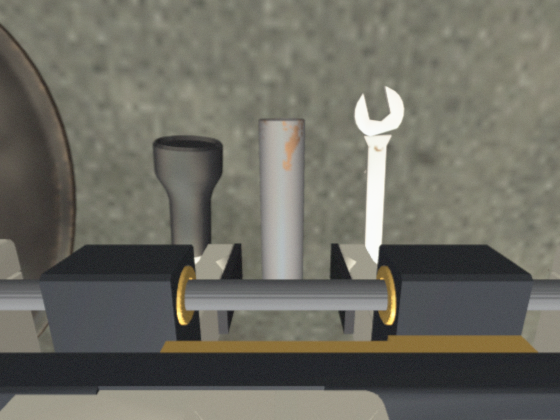

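Emit:
send_rows --steps '[{"dp": [1,-1,35],"roll": 0,"jaw": 52},{"dp": [1,-1,60],"roll": 0,"jaw": 52},{"dp": [1,-1,75],"roll": 0,"jaw": 52},{"dp": [1,-1,75],"roll": 0,"jaw": 52},{"dp": [1,-1,75],"roll": 0,"jaw": 20}]'

```text
time_s: 9.72
tcp_pos: [0.5482, -0.3626, 0.0283]
eef_rot: [-179.9, -0.1, -87.4]
contact_force: [0.2, 0.1, -0.2]
gripper_width: 0.0402
gripper_force: 0.0
```

Emit:
send_rows --steps '[{"dp": [0,0,0],"roll": 0,"jaw": 20},{"dp": [0,0,0],"roll": 0,"jaw": 20},{"dp": [0,0,0],"roll": 0,"jaw": 20},{"dp": [0,0,0],"roll": 0,"jaw": 20}]'

```text
time_s: 10.22
tcp_pos: [0.5474, -0.3624, 0.0275]
eef_rot: [-179.9, -0.0, -87.4]
contact_force: [-1.2, 1.8, 5.9]
gripper_width: 0.0277
gripper_force: 30.0
```

Emit:
send_rows --steps '[{"dp": [0,0,0],"roll": 0,"jaw": 50},{"dp": [0,0,0],"roll": 0,"jaw": 50},{"dp": [0,0,0],"roll": 0,"jaw": 50},{"dp": [0,0,5],"roll": 0,"jaw": 50},{"dp": [0,0,5],"roll": 0,"jaw": 50}]'

```text
time_s: 10.85
tcp_pos: [0.5464, -0.362, 0.0206]
eef_rot: [179.9, 0.0, -87.4]
contact_force: [0.8, 0.8, -1.0]
gripper_width: 0.0432
gripper_force: 0.0
```

Emit:
send_rows --steps '[{"dp": [0,0,0],"roll": 0,"jaw": 20},{"dp": [0,0,0],"roll": 0,"jaw": 20},{"dp": [0,0,0],"roll": 0,"jaw": 20},{"dp": [0,0,0],"roll": 0,"jaw": 20},{"dp": [0,0,0],"roll": 0,"jaw": 20}]'

```text
time_s: 11.48
tcp_pos: [0.547, -0.3622, 0.0214]
eef_rot: [-180.0, -0.0, -87.4]
contact_force: [1.2, -0.3, -0.4]
gripper_width: 0.0273
gripper_force: 30.0
```

Emit:
send_rows --steps '[{"dp": [0,0,-10],"roll": 0,"jaw": 20},{"dp": [0,0,-50],"roll": 0,"jaw": 20},{"dp": [0,0,-110],"roll": 0,"jaw": 20},{"dp": [0,0,-170],"roll": 0,"jaw": 20},{"dp": [0,0,-230],"roll": 0,"jaw": 20}]'

```text
time_s: 12.1
tcp_pos: [0.5462, -0.3619, 0.2538]
eef_rot: [180.0, 0.0, -87.4]
contact_force: [0.9, -0.6, -2.2]
gripper_width: 0.0277
gripper_force: 30.0
```

```bash
python3 - <<'E'
from h import *
import pickle
a=np.radians(-9.9);ex=np.array([np.cos(a),np.sin(a),0]);ey=np.array([-ex[1],ex[0],0]);O=np.array([.5556,.1263,0])
tube=O-.103*ey;print(tube)
dp([*tube[:2],.285],-99.9)
E
```

```text
[0.5378913  0.02483374 0.        ]
dp [-386.7   -9.1  -31.2] roll 0.218 pos [ 0.5462 -0.3619  0.2538] yaw -87.42
```

Emit:
send_rows --steps '[{"dp": [-40,-1,-31],"roll": 0.05,"jaw": 20},{"dp": [-90,-2,-31],"roll": 0.1,"jaw": 20},{"dp": [-145,-3,-31],"roll": 0.15,"jaw": 20},{"dp": [-200,-5,-31],"roll": 0.218,"jaw": 20},{"dp": [-255,-7,-31],"roll": 0.218,"jaw": 20}]'

```text
time_s: 12.72
tcp_pos: [0.5416, -0.1055, 0.2828]
eef_rot: [-180.0, 0.0, -100.0]
contact_force: [1.0, -0.2, -1.6]
gripper_width: 0.0276
gripper_force: 30.0
```

Emit:
send_rows --steps '[{"dp": [-50,10,0],"roll": 0,"jaw": 20},{"dp": [-90,20,0],"roll": 0,"jaw": 20},{"dp": [-120,26,0],"roll": 0,"jaw": 20},{"dp": [-120,26,0],"roll": 0,"jaw": 20}]'

```text
time_s: 13.22
tcp_pos: [0.5369, 0.0173, 0.2827]
eef_rot: [180.0, 0.0, -99.8]
contact_force: [0.4, -1.1, -3.1]
gripper_width: 0.0277
gripper_force: 30.0
```

```bash
python3 - <<'E'
from h import *
dp([.5369,.025,.10],-99.9)
E
```

```text
dp [ -7.6   1.3 182.7] roll 0.002 pos [0.5369 0.0173 0.2827] yaw -99.76
```

Emit:
send_rows --steps '[{"dp": [0,1,45],"roll": 0,"jaw": 20},{"dp": [0,1,90],"roll": 0,"jaw": 20},{"dp": [0,1,135],"roll": 0,"jaw": 20},{"dp": [0,1,183],"roll": 0,"jaw": 20},{"dp": [0,1,183],"roll": 0,"jaw": 20}]'

```text
time_s: 13.85
tcp_pos: [0.5336, 0.0142, 0.0966]
eef_rot: [179.6, -0.2, -100.0]
contact_force: [-0.8, 0.4, -2.4]
gripper_width: 0.0276
gripper_force: 30.0
```

```bash
python3 - <<'E'
from h import *
import pickle
c=cap('wrist');s=cap('side');pickle.dump((c,s),open('cs6.pkl','wb'));st=r.get_state();print(st['tcp_pos'],st['eef_rot'],st['contact_force'])
M=np.zeros((600,800,3),np.uint8)
M[:,:400]=cv2.resize(c['image'][:300,180:380],(400,600),interpolation=cv2.INTER_CUBIC)
M[:,400:]=cv2.resize(s['image'][120:270,215:315],(400,600),interpolation=cv2.INTER_CUBIC)
cv2.imwrite('pics/m6.png',M)
E
```

```text
[0.53717783 0.01537207 0.10064853] [-1.79961685e+02 -2.15002420e-02 -9.99028651e+01] [ 0.05620793  0.18590875 -2.19253645]
```

View pics/m6.png

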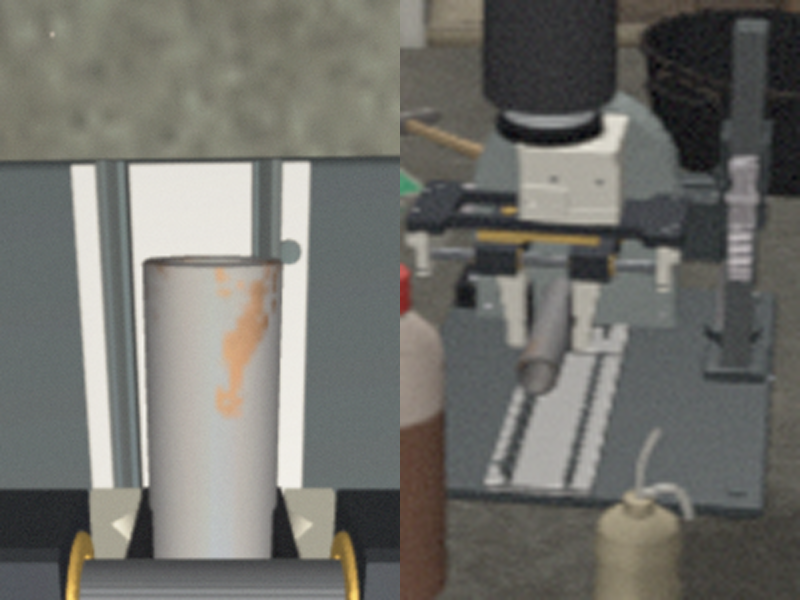

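```bash
python3 - <<'E'
from h import *
import pickle
c,s=pickle.load(open('cs6.pkl','rb'))
a=np.radians(-9.9);ex=np.array([np.cos(a),np.sin(a),0]);ey=np.array([-ex[1],ex[0],0]);O=np.array([.5556,.1263,0])
w=lambda u,v:(180+u/2,v/2)
def f(n,q,z):
    P=onz(c,*w(*q),z);d=P-O;print(n,P.round(4),'saw',(d@ex).round(4),(d@ey).round(4))
f('floorL end',(130,164),.02);f('floorR end',(253,164),.02)
f('outL end',(72,164),.036);f('outR end',(310,164),.032)
f('outL near',(92,487),.036);f('outR near',(302,487),.032)
f('tube end top',(213,258),.11);f('tube L',(145,262),.0945);f('tube R',(281,262),.0945);f('tubeL n',(148,470),.0945);f('tubeR n',(277,470),.0945)
E
```

```text
floorL end [ 0.5418 -0.0812  0.02  ] saw 0.022 -0.2068
floorR end [ 0.5041 -0.0746  0.02  ] saw -0.0162 -0.2068
outL end [ 0.5567 -0.0826  0.036 ] saw 0.037 -0.2056
outR end [ 0.4884 -0.0709  0.032 ] saw -0.0323 -0.2058
outL near [0.5732 0.0162 0.036 ] saw 0.0363 -0.1054
outR near [0.5047 0.0301 0.032 ] saw -0.0336 -0.1035
tube end top [ 0.5212 -0.0534  0.11  ] saw -0.003 -0.1829
tube L [ 0.5357 -0.0543  0.0945] saw 0.0114 -0.1813
tube R [ 0.507  -0.0492  0.0945] saw -0.0177 -0.1813
tubeL n [ 0.5445 -0.0076  0.0945] saw 0.0121 -0.1338
tubeR n [ 0.5148 -0.0023  0.0945] saw -0.0181 -0.1337
```

Emit:
send_rows --steps '[{"dp": [0,-5.5,0],"roll": 0,"jaw": 20},{"dp": [0,-5.5,20],"roll": 0,"jaw": 20},{"dp": [0,-5.5,38],"roll": 0,"jaw": 20},{"dp": [0,-5.5,47],"roll": 0,"jaw": 20},{"dp": [0,-5.5,47],"roll": 0,"jaw": 20}]'

```text
time_s: 14.58
tcp_pos: [0.5423, 0.0148, 0.0529]
eef_rot: [-180.0, 0.0, -99.9]
contact_force: [-0.2, -0.2, -2.2]
gripper_width: 0.0279
gripper_force: 30.0
```

Emit:
send_rows --steps '[{"dp": [0,0,0],"roll": 0,"jaw": 20},{"dp": [0,0,0],"roll": 0,"jaw": 20}]'

```text
time_s: 14.82
tcp_pos: [0.5424, 0.0149, 0.0531]
eef_rot: [-179.9, 0.0, -99.9]
contact_force: [0.4, -0.6, -2.2]
gripper_width: 0.0274
gripper_force: 30.0
```

Go down 2 mm more and release.

Emit:
send_rows --steps '[{"dp": [0,0,2],"roll": 0,"jaw": 20},{"dp": [0,0,2],"roll": 0,"jaw": 20},{"dp": [0,0,2],"roll": 0,"jaw": 55},{"dp": [0,0,2],"roll": 0,"jaw": 55},{"dp": [0,0,2],"roll": 0,"jaw": 55}]'

```text
time_s: 15.45
tcp_pos: [0.5369, 0.0152, 0.05]
eef_rot: [179.5, -0.1, -100.0]
contact_force: [-23.2, 15.9, 20.2]
gripper_width: 0.0467
gripper_force: 16.0
```

Emit:
send_rows --steps '[{"dp": [0,0,0],"roll": 0,"jaw": 55},{"dp": [0,0,-20],"roll": 0,"jaw": 55},{"dp": [0,0,-45],"roll": 0,"jaw": 55},{"dp": [0,0,-45],"roll": 0,"jaw": 55}]'

```text
time_s: 15.95
tcp_pos: [0.5433, 0.0152, 0.0974]
eef_rot: [-179.8, 0.1, -99.9]
contact_force: [1.1, 0.6, 0.1]
gripper_width: 0.0481
gripper_force: 0.0
```

```bash
python3 - <<'E'
from h import *
import pickle
c=cap('wrist');s=cap('side');pickle.dump((c,s),open('cs7.pkl','wb'))
st=r.get_state();print(st['tcp_pos'],st['eef_rot'],st['contact_force'])
a=np.radians(-9.9);ex=np.array([np.cos(a),np.sin(a),0]);ey=np.array([-ex[1],ex[0],0]);O=np.array([.5556,.1263,0])+.0025*ex
E0=O-.179*ey
print('expected end top',proj(c,[E0+[0,0,.051],E0+.0155*ex+[0,0,.0355],E0-.0155*ex+[0,0,.0355]]).round(1))
b=c['image'].astype(int)
# tube end: profile along channel centre
for y in np.arange(-.20,-.14,.004):
    u,v=proj(c,[O+y*ey+[0,0,.051]])[0];print(round(y,3),u.round(),v.round(),b[int(v),int(u)-3:int(u)+4].mean(0).round())
E
```

```text
[0.54189127 0.01484521 0.09544729] [-1.79968214e+02  2.93113056e-02 -9.99155311e+01] [-0.68324211  0.09096223  0.15197151]
expected end top [[293.6 125.1]
 [267.3 123.8]
 [319.  123.8]]
-0.2 294.0 85.0 [219. 225. 228.]
-0.196 294.0 93.0 [220. 226. 229.]
-0.192 294.0 101.0 [220. 226. 228.]
-0.188 294.0 108.0 [220. 227. 229.]
-0.184 294.0 116.0 [220. 226. 229.]
-0.18 294.0 123.0 [120. 125. 128.]
-0.176 294.0 131.0 [162. 180. 195.]
-0.172 294.0 138.0 [175. 184. 186.]
-0.168 293.0 145.0 [179. 186. 187.]
-0.164 293.0 152.0 [155. 176. 194.]
-0.16 293.0 159.0 [162. 179. 195.]
-0.156 293.0 166.0 [174. 184. 190.]
-0.152 293.0 173.0 [146. 174. 203.]
-0.148 293.0 180.0 [166. 179. 192.]
-0.144 293.0 187.0 [181. 185. 185.]
```

```bash
python3 - <<'E'
from h import *
import pickle
S=pickle.load(open('side0.pkl','rb'));c,s=pickle.load(open('cs7.pkl','rb'))
a=np.radians(-9.9);ex=np.array([np.cos(a),np.sin(a),0]);ey=np.array([-ex[1],ex[0],0]);O=np.array([.5556,.1263,0])+.0025*ex
for n,q,z in(('captop',(210.5,189),.224),('foot',(212,270),0),('can foot',(274,275),0)):
    P=onz(S,*q,z);d=P-O;print(n,P.round(3),(d@ex).round(3),(d@ey).round(3))
g=c['image'].astype(int).mean(2)
for v in(135,180,215):print(v,g[v,230:350:3].round().astype(int))
dp(O-.112*ey+[0,0,.16],-99.9);dp(O-.200*ey+[0,0,.16],-99.9)
cv2.imwrite('pics/b.png',cv2.resize(c['image'],(560,420)))
hsv=cv2.cvtColor(S['image'],cv2.COLOR_BGR2HSV);m=cv2.inRange(hsv,(0,120,80),(8,255,255))+cv2.inRange(hsv,(172,120,80),(180,255,255))
ys,xs=np.where(m[150:230,190:240]);print('cap px',xs.min()+190,xs.max()+190,ys.min()+150,ys.max()+150)
E
```

```text
captop [ 0.434 -0.165  0.224] -0.072 -0.308
foot [ 0.428 -0.183  0.   ] -0.075 -0.327
can foot [ 0.588 -0.212  0.   ] 0.087 -0.328
135 [101 102 190 226 227 227 157 115 101  94 127 127  96 124 142 157 169 174
 180 181 184 177 177 178 168 139 129 126 121 226 227 108  94  90 104 117
 215 227 226 227]
180 [106 104 100 219 227 229 228 116 117  97 117  98 101 126 148 163 169 175
 177 182 187 182 178 177 174 162 150 130 186 229 225 118  88  88 121 137
 230 230 230 211]
215 [105 105 102 115 229 228 228 174 119 105  99 122  90 123 144 160 168 176
 181 182 185 185 184 180 173 160 149 127 222 232 181 122  92  96 122 212
 232 232 232 125]
dp [ -0.2   3.2 -64.6] roll -0.0 pos [0.5419 0.0148 0.0954] yaw -99.92
dp [ 87.8   3.1 -64.6] roll -0.0 pos [0.5419 0.0148 0.0954] yaw -99.92
cap px 203 216 185 198
```

Emit:
send_rows --steps '[{"dp": [45,2,-5],"roll": 0,"jaw": 0},{"dp": [89,3,-5],"roll": 0,"jaw": 0},{"dp": [89,3,0],"roll": 0,"jaw": 0},{"dp": [89,3,20],"roll": 0,"jaw": 0},{"dp": [89,3,38],"roll": 0,"jaw": 0}]'

```text
time_s: 16.68
tcp_pos: [0.5233, -0.0722, 0.0561]
eef_rot: [180.0, -0.0, -99.9]
contact_force: [0.5, 0.7, 0.7]
gripper_width: 0.0041
gripper_force: 0.0
```

Emit:
send_rows --steps '[{"dp": [0,0,0],"roll": 0,"jaw": 0},{"dp": [0,0,0],"roll": 0,"jaw": 0}]'

```text
time_s: 16.92
tcp_pos: [0.5239, -0.0721, 0.0574]
eef_rot: [180.0, -0.0, -99.9]
contact_force: [-0.1, 0.5, -0.2]
gripper_width: 0.0004
gripper_force: 0.0
```

```bash
cat > w.py <<'E'
from h import *
a=np.radians(-9.9);ex=np.array([np.cos(a),np.sin(a),0]);ey=np.array([-ex[1],ex[0],0]);O=np.array([.5556,.1263,0])+.0025*ex
st=r.get_state();d=st['tcp_pos']-O;print('saw xy',(d@ex).round(4),(d@ey).round(4),'z',d[2].round(4),st['contact_force'].round(1))
E
python3 w.py
```

```text
saw xy 0.0003 -0.2009 z 0.0574 [-0.1  0.5 -0.2]
```

Emit:
send_rows --steps '[{"dp": [-10,0,2],"roll": 0,"jaw": 0},{"dp": [-21,0,2],"roll": 0,"jaw": 0},{"dp": [-32,0,2],"roll": 0,"jaw": 0},{"dp": [-43,0,2],"roll": 0,"jaw": 0},{"dp": [-54,0,2],"roll": 0,"jaw": 0}]'

```text
time_s: 17.55
tcp_pos: [0.533, -0.0183, 0.0555]
eef_rot: [-180.0, -0.0, -99.9]
contact_force: [0.5, -1.6, 0.8]
gripper_width: 0.0006
gripper_force: 0.9
```

Emit:
send_rows --steps '[{"dp": [-7,0,0],"roll": 0,"jaw": 0},{"dp": [-14,0,0],"roll": 0,"jaw": 0},{"dp": [-21,0,0],"roll": 0,"jaw": 0},{"dp": [-28,0,0],"roll": 0,"jaw": 0},{"dp": [-30,0,0],"roll": 0,"jaw": 0}]'

```text
time_s: 18.18
tcp_pos: [0.5381, 0.0108, 0.0553]
eef_rot: [180.0, 0.0, -99.9]
contact_force: [-0.1, -1.3, 2.3]
gripper_width: 0.0007
gripper_force: 0.9
```

```bash
python3 w.py
```

```text
saw xy 0.0002 -0.1168 z 0.0553 [-0.1 -1.3  2.3]
```

Pushing works (−1.3 N). Continue slowly to contact with the stop.

Emit:
send_rows --steps '[{"dp": [-2,0,0],"roll": 0,"jaw": 0},{"dp": [-4,0,0],"roll": 0,"jaw": 0},{"dp": [-6,0,0],"roll": 0,"jaw": 0},{"dp": [-7,0,0],"roll": 0,"jaw": 0},{"dp": [-7,0,0],"roll": 0,"jaw": 0}]'

```text
time_s: 18.8
tcp_pos: [0.5393, 0.0174, 0.0553]
eef_rot: [-180.0, 0.0, -99.9]
contact_force: [-0.7, -0.1, 0.8]
gripper_width: 0.0002
gripper_force: 0.3
```

Emit:
send_rows --steps '[{"dp": [-1,0,0],"roll": 0,"jaw": 0},{"dp": [-2,0,0],"roll": 0,"jaw": 0},{"dp": [-2,0,0],"roll": 0,"jaw": 0}]'

```text
time_s: 19.18
tcp_pos: [0.5396, 0.0193, 0.0553]
eef_rot: [-180.0, 0.0, -99.9]
contact_force: [-0.2, 0.2, 0.3]
gripper_width: 0.0005
gripper_force: 0.3
```

```bash
python3 w.py
```

```text
saw xy 0.0001 -0.1081 z 0.0553 [-0.2  0.2  0.3]
```

Emit:
send_rows --steps '[{"dp": [-1,0,0],"roll": 0,"jaw": 0},{"dp": [-2,0,0],"roll": 0,"jaw": 0},{"dp": [-2,0,0],"roll": 0,"jaw": 0}]'

```text
time_s: 19.55
tcp_pos: [0.54, 0.0213, 0.0553]
eef_rot: [-180.0, 0.0, -99.9]
contact_force: [-0.5, -1.2, -0.1]
gripper_width: 0.0009
gripper_force: 0.2
```

Emit:
send_rows --steps '[{"dp": [-0.5,0,0],"roll": 0,"jaw": 0},{"dp": [-1,0,0],"roll": 0,"jaw": 0},{"dp": [-1,0,0],"roll": 0,"jaw": 0}]'

```text
time_s: 19.92
tcp_pos: [0.5401, 0.0222, 0.0553]
eef_rot: [180.0, 0.0, -99.9]
contact_force: [-0.3, -1.8, 0.1]
gripper_width: 0.0003
gripper_force: 0.4
```

```bash
python3 w.py; python3 - <<'E'
from h import *
import pickle
exec(open('w.py').read().split('st=')[0])
c=cap('wrist');pickle.dump(c,open('w8.pkl','wb'))
E
```

```text
saw xy 0.0001 -0.1052 z 0.0553 [-0.3 -1.8  0.1]
```

Emit:
send_rows --steps '[{"dp": [-0.7,0,0],"roll": 0,"jaw": 0},{"dp": [-1,0,0],"roll": 0,"jaw": 0},{"dp": [-1,0,0],"roll": 0,"jaw": 0}]'

```text
time_s: 20.35
tcp_pos: [0.5403, 0.0232, 0.0553]
eef_rot: [180.0, 0.0, -99.9]
contact_force: [0.3, -0.7, -1.0]
gripper_width: 0.0002
gripper_force: 0.3
```

Emit:
send_rows --steps '[{"dp": [-0.7,0,0],"roll": 0,"jaw": 0},{"dp": [-1,0,0],"roll": 0,"jaw": 0},{"dp": [-1,0,0],"roll": 0,"jaw": 0}]'

```text
time_s: 20.72
tcp_pos: [0.5405, 0.0242, 0.0553]
eef_rot: [-180.0, 0.0, -99.9]
contact_force: [-0.1, 0.1, 0.0]
gripper_width: 0.0004
gripper_force: 0.3
```

Emit:
send_rows --steps '[{"dp": [-0.5,0,0],"roll": 0,"jaw": 0},{"dp": [-1,0,0],"roll": 0,"jaw": 0},{"dp": [-1,0,0],"roll": 0,"jaw": 0}]'

```text
time_s: 21.1
tcp_pos: [0.5407, 0.0252, 0.0553]
eef_rot: [-180.0, 0.0, -99.9]
contact_force: [0.3, -0.6, -0.3]
gripper_width: 0.0003
gripper_force: 0.3
```

Emit:
send_rows --steps '[{"dp": [-0.5,0,0],"roll": 0,"jaw": 0},{"dp": [-1,0,0],"roll": 0,"jaw": 0},{"dp": [-1,0,0],"roll": 0,"jaw": 0}]'

```text
time_s: 21.48
tcp_pos: [0.5408, 0.0262, 0.0553]
eef_rot: [-180.0, 0.0, -99.9]
contact_force: [-0.5, -0.4, -0.1]
gripper_width: -0.0
gripper_force: 0.3
```

```bash
python3 w.py; python3 - <<'E'
from h import *
c=cap('wrist');s=cap('side');t=cap('top')
M=np.zeros((600,800,3),np.uint8)
M[:300,:400]=cv2.resize(c['image'],(400,300))
M[:,400:]=cv2.resize(s['image'][120:270,215:315],(400,600),interpolation=cv2.INTER_CUBIC)
M[300:,:400]=cv2.resize(t['image'][200:290,130:250],(400,300),interpolation=cv2.INTER_CUBIC)
cv2.imwrite('pics/m9.png',M)
E
```

```text
saw xy 0.0001 -0.1012 z 0.0553 [-0.5 -0.4 -0.1]
```

View pics/m9.png

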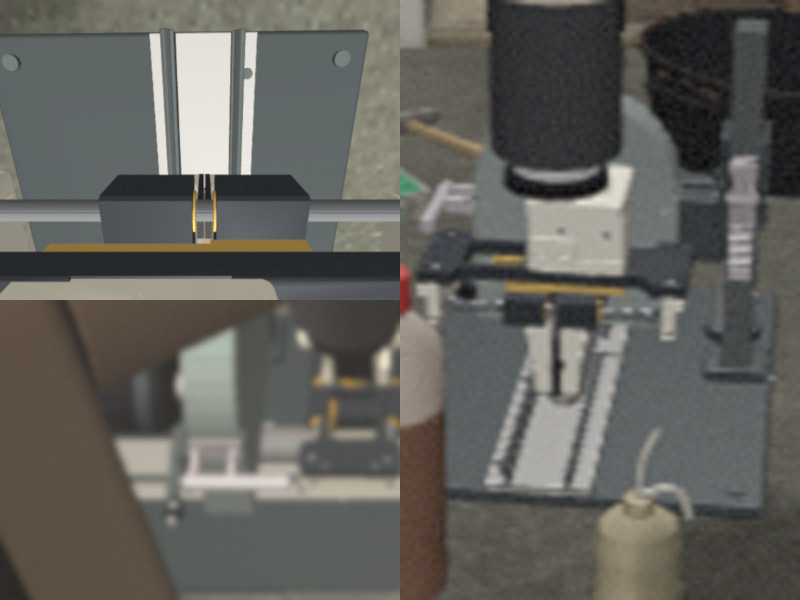

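Emit:
send_rows --steps '[{"dp": [-0.7,0,0],"roll": 0,"jaw": 0},{"dp": [-1.4,0,0],"roll": 0,"jaw": 0},{"dp": [-2,0,0],"roll": 0,"jaw": 0},{"dp": [-2,0,0],"roll": 0,"jaw": 0}]'

```text
time_s: 22.12
tcp_pos: [0.5411, 0.0279, 0.0553]
eef_rot: [180.0, -0.0, -99.9]
contact_force: [-0.1, -2.7, -0.5]
gripper_width: 0.0003
gripper_force: 1.3
```

Emit:
send_rows --steps '[{"dp": [-0.7,0,0],"roll": 0,"jaw": 0},{"dp": [-1.4,0,0],"roll": 0,"jaw": 0},{"dp": [-2,0,0],"roll": 0,"jaw": 0},{"dp": [-2,0,0],"roll": 0,"jaw": 0}]'

```text
time_s: 22.62
tcp_pos: [0.5406, 0.0283, 0.0553]
eef_rot: [179.9, -0.2, -99.9]
contact_force: [-0.2, -12.7, 2.1]
gripper_width: 0.0005
gripper_force: 5.8
```

Emit:
send_rows --steps '[{"dp": [-0.7,0,0],"roll": 0,"jaw": 0},{"dp": [-1.4,0,0],"roll": 0,"jaw": 0},{"dp": [-2,0,0],"roll": 0,"jaw": 0},{"dp": [-2,0,0],"roll": 0,"jaw": 0}]'

```text
time_s: 23.12
tcp_pos: [0.5402, 0.0285, 0.0553]
eef_rot: [179.8, -0.3, -99.9]
contact_force: [-0.6, -20.4, 5.2]
gripper_width: 0.0002
gripper_force: 10.0
```

Emit:
send_rows --steps '[{"dp": [5,0,0],"roll": 0,"jaw": 0},{"dp": [15,0,0],"roll": 0,"jaw": 0},{"dp": [25,0,-10],"roll": 0,"jaw": 0},{"dp": [25,0,-60],"roll": 0,"jaw": 0},{"dp": [25,0,-110],"roll": 0,"jaw": 0}]'

```text
time_s: 23.75
tcp_pos: [0.5373, 0.007, 0.1671]
eef_rot: [180.0, -0.0, -99.9]
contact_force: [1.3, 0.3, 0.3]
gripper_width: 0.0002
gripper_force: 0.0
```

Emit:
send_rows --steps '[{"dp": [0,0,-60],"roll": 0,"jaw": 30},{"dp": [0,0,-120],"roll": 0,"jaw": 30},{"dp": [-40,0,-180],"roll": 0,"jaw": 30},{"dp": [-90,0,-190],"roll": 0,"jaw": 30},{"dp": [-110,0,-190],"roll": 0,"jaw": 30}]'

```text
time_s: 24.38
tcp_pos: [0.557, 0.1179, 0.3579]
eef_rot: [-179.8, 0.2, -99.8]
contact_force: [-1.0, -0.4, -0.6]
gripper_width: 0.0259
gripper_force: 0.0
```

```bash
python3 w.py; python3 - <<'E'
from h import *
exec(open('w.py').read().split('st=')[0])
c=cap('wrist','w10.png');s=cap('side');b=c['image'].astype(int)
for y in np.arange(-.12,-.015,.003):
    u,v=proj(c,[O+y*ey+[0,0,.051]])[0];print(round(y,3),u.round(),v.round(),b[int(v),int(u)-3:int(u)+4].mean(0).round())
for y in(-.06,-.04):
    u,v=proj(c,[O+y*ey+[0,0,.036]])[0];print(y,u,v,b[int(v),int(u)-32:int(u)+33:2].mean(1).round().astype(int))
g=cv2.cvtColor(s['image'],cv2.COLOR_BGR2GRAY).astype(int)
print(g[190:212,236:244].mean(1).round())
E
```

```text
saw xy 0.0004 -0.0081 z 0.3579 [-1.  -0.4 -0.6]
-0.12 287.0 79.0 [224. 230. 232.]
-0.117 287.0 81.0 [223. 229. 231.]
-0.114 287.0 84.0 [223. 229. 231.]
-0.111 287.0 86.0 [222. 229. 232.]
-0.108 287.0 89.0 [222. 229. 231.]
-0.105 287.0 91.0 [222. 229. 230.]
-0.102 287.0 94.0 [221. 227. 230.]
-0.099 287.0 96.0 [222. 228. 231.]
-0.096 287.0 99.0 [222. 228. 230.]
-0.093 287.0 101.0 [222. 228. 231.]
-0.09 287.0 104.0 [221. 227. 230.]
-0.087 287.0 106.0 [164. 175. 183.]
-0.084 287.0 108.0 [172. 185. 193.]
-0.081 287.0 111.0 [174. 186. 193.]
-0.078 287.0 113.0 [179. 188. 189.]
-0.075 287.0 116.0 [177. 187. 191.]
-0.072 287.0 118.0 [166. 182. 195.]
-0.069 287.0 120.0 [167. 183. 197.]
-0.066 287.0 123.0 [172. 185. 194.]
-0.063 287.0 125.0 [169. 182. 194.]
-0.06 287.0 127.0 [162. 182. 200.]
-0.057 287.0 130.0 [165. 182. 196.]
-0.054 287.0 132.0 [180. 188. 190.]
-0.051 287.0 134.0 [181. 188. 189.]
-0.048 287.0 137.0 [181. 188. 190.]
-0.045 287.0 139.0 [181. 188. 189.]
-0.042 287.0 141.0 [181. 188. 190.]
-0.039 287.0 144.0 [180. 187. 188.]
-0.036 287.0 146.0 [180. 189. 189.]
-0.033 287.0 148.0 [181. 188. 189.]
-0.03 287.0 150.0 [183. 189. 189.]
-0.027 287.0 153.0 [183. 190. 189.]
-0.024 287.0 155.0 [183. 189. 189.]
-0.021 287.0 157.0 [184. 190. 190.]
-0.018 287.0 159.0 [176. 182. 180.]
-0.06 286.6718271452382 126.82864874089195 [113 111 110 125 218 226 223 140 112 115 135 119 146 168 177 183 185 176
 174 173 152 130 213 222 124  97 123 208 226 227 161 111 114]
-0.04 286.63484635585985 141.723793438497 [110 113 110 111 204 224 223 165 109 115 110 121 148 169 178 186 189 189
 182 173 154 133 214 221 119  98 124 209 225 225 160 110 113]
[114. 114. 114. 114. 113. 113. 122. 114. 111. 101.  90.  90.  90.  92.
  92.  90.  93.  91.  92.  92.  93.  91.]
```

```bash
python3 - <<'E'
from h import *
import pickle
exec(open('w.py').read().split('st=')[0])
T=pickle.load(open('top0.pkl','rb'))
for z in(.03,.045):
    d=onz(T,181.5,262.5,z)-O;print(z,d@ex,d@ey)
t=cap('top');a=cv2.cvtColor(T['image'],6)[250:275,170:200].astype(np.float32);b=cv2.cvtColor(t['image'],6)[250:275,170:200].astype(np.float32)
print(cv2.phaseCorrelate(a,b,cv2.createHanningWindow((30,25),cv2.CV_32F)),a.mean(),b.mean())
st=r.get_state();print(st['time_s'],st['contact_force'],st['gripper_width'])
E
```

```text
0.03 -0.05655019885497719 0.052753458074471404
0.045 -0.06566821691276509 0.04942097745583262
((-1.6381136044511848, 0.9036783687691887), 0.2610311177571615) 48.087353 32.50049
24.525 [-0.5296824  -0.46853533 -0.59386242] 0.026314187756236788
```

Emit:
send_rows --steps '[{"dp": [55,0,0],"roll": 0,"jaw": 30},{"dp": [110,0,0],"roll": 0,"jaw": 30},{"dp": [165,0,0],"roll": 0,"jaw": 30},{"dp": [220,0,0],"roll": 0,"jaw": 30},{"dp": [275,0,0],"roll": 0,"jaw": 30}]'

```text
time_s: 25.15
tcp_pos: [0.5074, -0.1578, 0.3551]
eef_rot: [180.0, -0.0, -100.0]
contact_force: [1.5, 1.1, 0.5]
gripper_width: 0.0266
gripper_force: 0.0
```

Emit:
send_rows --steps '[{"dp": [55,0,0],"roll": 0,"jaw": 30},{"dp": [110,10,0],"roll": 0,"jaw": 30},{"dp": [165,20,0],"roll": 0,"jaw": 30},{"dp": [220,30,0],"roll": 0,"jaw": 30},{"dp": [250,40,0],"roll": 0,"jaw": 30}]'

```text
time_s: 25.78
tcp_pos: [0.424, -0.3972, 0.3545]
eef_rot: [179.9, 0.0, -100.1]
contact_force: [-0.2, -0.3, -0.7]
gripper_width: 0.0269
gripper_force: 0.0
```

```bash
python3 - <<'E'
from h import *
import pickle
exec(open('w.py').read().split('st=')[0])
T=pickle.load(open('top0.pkl','rb'));t=cap('top');s=cap('side')
A=cv2.cvtColor(T['image'],6);B=cv2.cvtColor(t['image'],6)
for n,(x0,x1,y0,y1) in dict(knob=(175,189,253,272),base=(144,172,266,290)).items():
    R=cv2.resize(B[y0-8:y1+8,x0-8:x1+8],None,fx=4,fy=4,interpolation=2);Q=cv2.resize(A[y0:y1,x0:x1],None,fx=4,fy=4,interpolation=2)
    m=cv2.matchTemplate(R,Q,cv2.TM_CCOEFF_NORMED);_,v,_,l=cv2.minMaxLoc(m);print(n,v,(l[0]-32)/4,(l[1]-32)/4)
u=proj(t,[O+.039*ey-.05*ex+[0,0,.036],O+.049*ey-.05*ex+[0,0,.036]]);print('px per 10mm',u)
# bystanders in side view
S=pickle.load(open('side0.pkl','rb'));A=S['image'];B=s['image']
for n,(x0,x1,y0,y1) in dict(bottle=(200,224,185,270),can=(262,290,232,278),spanner=(222,242,288,345),torch=(280,302,288,328)).items():
    m=cv2.matchTemplate(B[y0-8:y1+8,x0-8:x1+8],A[y0:y1,x0:x1],cv2.TM_CCOEFF_NORMED);_,v,_,l=cv2.minMaxLoc(m);print(n,round(v,2),l[0]-8,l[1]-8)
E
python3 w.py
```

```text
knob 0.38427504897117615 -5.0 3.5
base 0.3856559693813324 -5.75 -4.75
px per 10mm [[186.50674173 259.33454453]
 [182.847518   259.30775293]]
bottle 0.99 0 0
can 0.99 0 0
spanner 1.0 0 0
torch 0.99 0 0
saw xy -0.0425 -0.5386 z 0.3545 [ 0.1  0.5 -0.2]
```

Emit:
send_rows --steps '[{"dp": [50,40,0],"roll": 0,"jaw": 30},{"dp": [100,75,0],"roll": 0,"jaw": 30},{"dp": [150,110,0],"roll": 0,"jaw": 30},{"dp": [200,130,0],"roll": 0,"jaw": 30},{"dp": [220,130,0],"roll": 0,"jaw": 30}]'

```text
time_s: 26.5
tcp_pos: [0.2577, -0.5903, 0.3547]
eef_rot: [179.9, 0.0, -100.1]
contact_force: [0.3, 0.7, -1.5]
gripper_width: 0.0266
gripper_force: 0.0
```

```bash
python3 - <<'E'
from h import *
import pickle
T=pickle.load(open('top0.pkl','rb'));t=cap('top')
A=cv2.cvtColor(T['image'],6);B=cv2.cvtColor(t['image'],6)
for n,(x0,x1,y0,y1) in dict(knob=(177,187,256,272),base=(144,172,266,290),motor=(146,180,215,235)).items():
    R=cv2.resize(B[y0-8:y1+8,x0-8:x1+8],None,fx=4,fy=4,interpolation=2);Q=cv2.resize(A[y0:y1,x0:x1],None,fx=4,fy=4,interpolation=2)
    m=cv2.matchTemplate(R,Q,cv2.TM_CCOEFF_NORMED);_,v,_,l=cv2.minMaxLoc(m);print(n,v,(l[0]-32)/4,(l[1]-32)/4)
print(A[246,160:196],B[246,160:196])
E
```

```text
knob 0.9579808712005615 0.0 -0.25
base 0.9989350438117981 0.0 0.0
motor 0.9943440556526184 0.0 0.0
[189 189 188 189 189 189 189 190 189 190 190 189 189 190 190 189 190 190
 188 185 170 146 127 117 108  99 112 138 152 154 153 153 150 149 147 148] [192 192 191 191 191 192 193 193 193 193 192 193 193 192 193 192 191 192
 191 187 173 148 128 119 115 123 148 180 192 170 146 143 146 146 146 147]
```

```bash
python3 -c "
from plant import r
print(r.close_job())"
```

```text
the job is handed in; nothing more can be done
None
```

I've handed the job in, but the result isn't back: the guard hangs in the 30 mm notch by my measurements, the tube lies in the bed against the length stop, and the camera checks show the stop and all four bystanders unmoved.

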